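Slide a casserole off the heat and hold a stem thermometer in it

TASK

Take the temperature inside the small empty porcelain casserole that has been drying on the hotplate. First slide it by its handle from the hotplate across onto the cooling block beside it, keeping it down on the plates all the way and leaving it standing free with its foot inside the blue ring. Then draw the yellow stem thermometer out of its slanted holder, turn it so that the stem hangs straight down, and finish while holding it there in the gripper with the tip well inside the casserole, near the middle, touching neither its floor nor its wall; do not move the other things on the bench.

Things in the scene. Friction and masses are not known exactly. Their poses are not given: they have to be found in the camera images.
- casserole: white porcelain casserole, 0.14 kg: open bowl, outside 65 mm across at the rim, 48 mm at the flat foot, 42 mm tall, wall 3 mm, floor 5 mm thick, inside about 45 mm across near the floor. Its one straight round handle, 12 mm thick, runs along the casserole's -x axis, 33 mm above the underside, free from 36 to 85 mm from the bowl's axis. Origin: centre of the underside; z up
- hotplate: fixed white hotplate with black top and red ring, 112 mm (x) by 100 mm (y), top 50 mm above the bench, dial on its front (-x). The casserole starts on it. The cooling block stands side by side with it, on its left or right, tops flush, 2 mm gap. Origin: centre of its underside
- cooling_block: finned aluminium block, 112 mm (x) by 100 mm (y), flat top 50 mm above the bench, flush with the hotplate's top. Fixed. Origin: centre of its underside on the bench
- cool_ring (a point): centre of the blue ring (72 mm diameter) on top of the cooling block, 50 mm above the bench
- holder: grey steel base plate, 112 x 60 x 10 mm, with a slanted aluminium tube (outside 17 mm, bore 9 mm, 104 mm long) that leans 37 degrees from the vertical: going up, the tube leans along the holder's -x axis, roughly towards the robot and to its left. Fixed. Origin: centre of its underside on the bench, z up
- holder_mouth (a point): centre of the tube's upper mouth, where the thermometer's black collar rests
- thermometer: stem thermometer, 0.06 kg: steel stem 5 mm thick, 100 mm long, black collar 21 mm across, yellow handle 20 mm wide (its y) by 15 mm (its x). It stands loose in the holder's tube, collar on the mouth; draw it out 100 mm or more along its axis. Origin: tip of the stem; z runs up it: collar at 100 to 106 mm, handle 105 to 173 mm. Its y is level, parallel to the holder's y
- thermometer_tip (a point): the tip of the stem (the thermometer's origin)
- furnace_door (a point): middle of the front face of the furnace's thick door, an obstacle behind the holder: the face is upright at x = 0.47 m and spans y = 0.15 to 0.39, z = 0.17 to 0.39. Fixed; never moves. Cross the bench with gripper and wrist in front of it (smaller x)
- furnace_knob (a point): front of the furnace's black star knob, a fixed obstacle 65 mm across that reaches forward to x = 0.455 m over y = 0.02 to 0.10, z = 0.23 to 0.29
- crucible_a: white porcelain crucible, 45 mm across, 40 mm tall, on the fibre slab behind; bystander
- crucible_c: small white porcelain crucible, 40 mm across, 34 mm tall, on the fibre slab behind; bystander
- sample_jar_a: jar with a black cap, 52 mm across, 84 mm tall, on the left; bystander
- sample_jar_d: dark jar with a red cap, 44 mm across, 69 mm tall, on the left; bystander
- marker_pen: marker pen lying on the bench between the holder and the plates, 129 mm long, 13 mm thick; bystander
- grease_tin: flat red tin, 62 mm across, 29 mm tall, to the right of the plates; bystander

How it is judged:
On the way, in this order (a step that is already met when the one before it is completed fails the run):
1. the casserole stands on the cooling block, its foot inside the blue ring, let go (horizontal distance between casserole and cool_ring below 0.012 m and height (world z) of casserole below 0.053 m and angle between casserole's own z axis and vertical below 0.05 rad and contact force between the arm and casserole below 0.05 N and linear speed of casserole below 0.02 m/s), for 0.2 s.
2. the thermometer is drawn out, carried clear of its holder and raised (height (world z) of thermometer_tip above 0.085 m and horizontal distance between thermometer_tip and holder_mouth above 0.05 m and contact force between thermometer and holder below 0.02 N and contact force between the fingers and thermometer above 0.5 N), for 0.1 s.
At the end, for the whole second after the job is handed in: the casserole stands level and untouched, centre within 12 mm of the ring centre; the fingers alone hold the thermometer still, within 0.26 rad of vertical, stem down, tip 10 mm or more below the rim, 1.5 mm or more above the floor, within 17 mm of the casserole axis, touching nothing (horizontal distance between casserole and cool_ring below 0.012 m and height (world z) of casserole below 0.053 m and angle between casserole's own z axis and vertical below 0.05 rad and contact force between the arm and casserole below 0.05 N and angle between thermometer's own z axis and vertical below 0.26 rad and height (world z) of thermometer above 0.057 m and horizontal distance between thermometer_tip and casserole below 0.017 m and z of thermometer_tip in the frame of casserole between 0.0065 and 0.032 m and contact force between thermometer and casserole below 0.02 N and contact force between thermometer and holder below 0.02 N and contact force between thermometer and cooling_block below 0.02 N and contact force between the fingers and thermometer above 0.5 N and linear speed of thermometer below 0.02 m/s); the arm keeps its last pose, push and grip.
It fails at once if the casserole is lifted more than 5 mm off the plates (height (world z) of casserole above 0.055 m).
It fails at once if the casserole is tipped more than 10 degrees (angle between casserole's own z axis and vertical above 0.17 rad).
It fails at once if the casserole falls off the plates (height (world z) of casserole below 0.042 m).
It fails at once if another thing on the bench is moved more than 20 mm (distance of any of crucible_a, crucible_c, sample_jar_a, sample_jar_d, marker_pen, grease_tin from where it was at the start of the episode above 0.02 m).
It also fails if it takes over 58 s, if anything falls off the work surface, if the arm or the gripper's body presses on something with over 40 N, if the wrist force passes 120 N, or if a joint passes its speed limit or range.

ROBOT

A 6-joint arm with a two-finger parallel gripper is mounted at the origin on a cart in front of the work surface, level with it; the furniture and walls round the work are solid. World frame = base frame: x ahead of the robot, y to its left, z up, the work surface at z = 0. Lengths are in m, angles in rad, forces in N, time in s.
With the tool pointing down it reaches from about 0.2 to 0.875 m from the base axis. Payload 3.4 kg.
Tool frame: the origin (TCP) lies between the finger pads; the fingertips stand 25 mm ahead of it and the grasp point (between the pads) lies 6 mm ahead of it (r.nose_length is the z of the fingertips in the tool frame, in m); z points along the fingers, y is the line along which they close (so a half turn about z gives the same grasp; the last joint's range is limited). The gripper opens to 94 mm and grips with 3 to 60 N. Pads are 16 mm wide; open, the fingers measure 119 mm over their backs; the gripper's body (75 mm by 177 mm) begins 78 mm behind the grasp point.
Start: joints at [1.067, 0.276, 1.505, -0, 1.361, -0.121], TCP at [0.215, 0.533, 0.23] pointing down, gripper open.
Joint ranges: [-2.89, 2.89], [-0.75, 2.08], [0.22, 2.7], [-1.18, 4.32], [0.11, 2.71], [-2.7, 2.7]. Speed limits (rad/s): [2.57, 2.57, 3.14, 3.14, 3.14, 3.14].

INTERFACE

Orientations are given as a unit quaternion [w, x, y, z].
In Python, from plant import r, gripper_to, inverse_kinematics, vision, models, telemetry gives the robot as it stands. Calls block until the motion is done:
- r.move_to(position, orientation): joint-space move of the TCP to a pose.
- r.move_l(position, rot=None, vel=0.15, guard=None): straight line of the TCP; rot=None keeps the orientation; vel is the mean speed in m/s. With guard (N) it stops when the force on the tool has changed by that much, and returns True; else False.
- r.movej(angles): joint-space move.
- gripper_to(opening, f_grip=None): finger opening in m; f_grip is the grip in N (None keeps the last); returns when the fingers have stopped.
- r.hold(seconds).
- inverse_kinematics(position, orientation): joint angles nearest the present ones, or None.
- vision.snapshot(name): name is "scene" or "side" or "wrist"; returns the picture (420x560x3 uint8, red, green, blue); there is no depth.
- vision.get_calibration(name): a dict with "fx", "fy", "cx", "cy" (pixels), "D" ([k1, k2, p1, p2, k3] as OpenCV has them; the pictures are not rectified), "position" and "orientation" of the camera in the world. Camera axes: x right, y down, z forward; pixel columns grow to the right and rows downward; lengths in m; the calibration is good to about 2 mm. A picture is of the moment at which its call begins: read the wrist's pose just before it. get_calibration takes no time and is no camera call; for the wrist camera it gives the pose at the moment of the call.
A pose or a line that the arm cannot do raises r.PlanningError and nothing moves.
- r.sign_off(): hands the job in; it is judged then, once.
Trained networks look in the newest picture that a camera, given by its name, has taken for a name from the list of things; names that differ only in an ending like _2 or _b are one class to them, and where a whole thing is asked for, a point or a joint stands for the part that bears it (a point fixed in the world has none). Each returns a list of dicts, best first, with "score" (0 to 1); they miss things now and then, are a little off and sometimes report something else, mostly with a low value. They report only what shows in the picture. A call takes as long as a camera call.
- models.boxes_of(thing, camera): "at" ([x, y, z] in m, in world coordinates, good to about 4 mm: the middle of the surface that is visible of it).
- models.regions_of(thing, camera): "pixels" (420x560 bool, what is visible of it).
- models.mark_of(thing, camera): "at" ([x, y, z] in m, in world coordinates, good to about 4 mm: a listed point, or the origin of a listed thing).
Readings, each from a call of its own:
- telemetry.current_t(): time.
- telemetry.current_joints(): joint angles.
- telemetry.current_dq(): joint speeds.
- telemetry.current_joint_efforts(): joint torques, N m.
- telemetry.current_ee_pos(): TCP position.
- telemetry.current_tool_rot(): TCP orientation.
- telemetry.current_wrist_force(): force on the tool from outside, world axes, zero at the start.
- telemetry.current_torque(): the same for the moment, N m.
- telemetry.current_opening(): finger opening in m.
- telemetry.current_finger_force(): force on a finger pad.
Only numpy, scipy, OpenCV 4.12 (cv2) and the standard library are available. Lean on these libraries where they do the work, as an engineer would, in place of code of your own. Each camera call takes 0.05 s, during which the arm holds its last target. There are 200 camera calls.

## Working session

There is one attempt and no reset: what is moved stays moved. The work goes in short steps, each a Python script; the robot and the scene stay as the last script left them, time stands still between calls to the robot, and variables do not carry over. Pictures are saved under pics/ and viewed, at most 14 in all, crops included, and the job is handed in when it is done.

```bash
mkdir -p pics; ls; python3 - <<'E'
from plant import r, vision, models, telemetry
import cv2, numpy as np
for c in ("scene","side"):
    im=vision.snapshot(c); cv2.imwrite(f"pics/{c}0.png",im[:,:,::-1])
    k=vision.get_calibration(c); print(c,np.round(k["position"],3),np.round(k["orientation"],3))
    for n in ["casserole","hotplate","cooling_block","cool_ring","holder","holder_mouth","thermometer","thermometer_tip","marker_pen","grease_tin","sample_jar_a","sample_jar_d","crucible_a"]:
        m=models.mark_of(n,c); print(n,[(np.round(d["at"],3),round(d["score"],2)) for d in m[:2]])
print(telemetry.current_t())
E
```

```text
pics
scene [-0.616 -0.711  1.138] [-0.41   0.788 -0.403  0.22 ]
casserole []
hotplate [(array([ 0.459, -0.187, -0.002]), 0.79)]
cooling_block [(array([ 0.459, -0.081,  0.001]), 0.93)]
cool_ring [(array([ 0.456, -0.08 ,  0.051]), 0.84)]
holder [(array([ 0.432,  0.296, -0.002]), 0.77), (array([ 0.462, -0.179,  0.051]), 0.49)]
holder_mouth [(array([0.41, 0.3 , 0.11]), 0.56)]
thermometer []
thermometer_tip []
marker_pen [(array([0.428, 0.069, 0.003]), 0.39)]
grease_tin [(array([ 0.422, -0.311, -0.003]), 0.74), (array([ 0.461, -0.082,  0.05 ]), 0.27)]
sample_jar_a [(array([0.428, 0.515, 0.003]), 0.64), (array([ 0.481,  0.447, -0.003]), 0.56)]
sample_jar_d [(array([0.428, 0.515, 0.003]), 0.64), (array([ 0.481,  0.447, -0.003]), 0.56)]
crucible_a [(array([ 0.691, -0.079,  0.011]), 0.59), (array([ 0.699, -0.153,  0.011]), 0.48)]
side [ 0.271 -1.138  1.09 ] [-0.457  0.882 -0.103  0.055]
casserole [(array([ 0.461, -0.183,  0.051]), 0.6), (array([0.409, 0.302, 0.107]), 0.27)]
hotplate [(array([ 0.462, -0.181,  0.001]), 0.73), (array([0.477, 0.268, 0.28 ]), 0.21)]
cooling_block [(array([ 0.421, -0.32 ,  0.002]), 0.73), (array([ 0.458, -0.08 , -0.003]), 0.59)]
cool_ring [(array([ 0.456, -0.086,  0.049]), 0.76)]
holder [(array([ 0.438,  0.289, -0.002]), 0.97)]
holder_mouth [(array([0.411, 0.301, 0.107]), 0.56), (array([ 0.434,  0.292, -0.003]), 0.35)]
thermometer []
thermometer_tip []
marker_pen [(array([ 0.424,  0.072, -0.   ]), 0.62)]
grease_tin [(array([ 0.422, -0.317,  0.001]), 0.69), (array([ 0.457, -0.084, -0.005]), 0.21)]
sample_jar_a [(array([ 0.478,  0.456, -0.001]), 0.9), (array([ 0.432,  0.52 , -0.   ]), 0.51)]
sample_jar_d [(array([ 0.478,  0.456, -0.001]), 0.9), (array([ 0.432,  0.52 , -0.   ]), 0.51)]
crucible_a []
1.4
```

View pics/scene0.png

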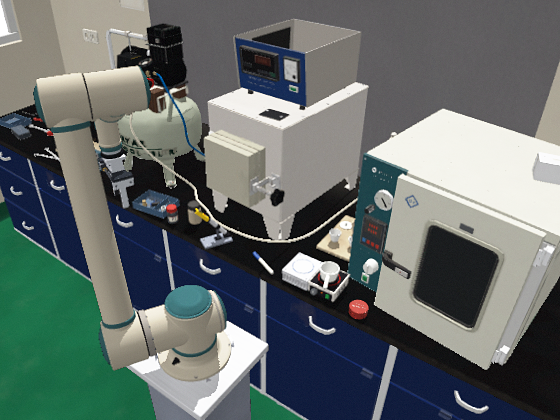

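View pics/side0.png

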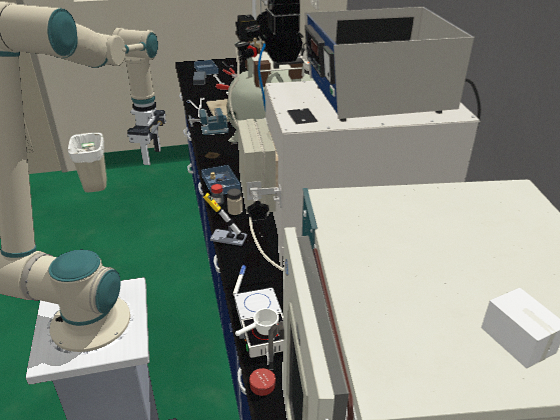

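The scene shows the plates at about (300,270) with the casserole on the right plate at (328,272). The holder is at (215,240) with the yellow handle leaning left. In the side view the casserole handle runs left from (265,318) to (238,330). I'll look from nearer with the wrist camera.

```bash
cat > h.py <<'E'
from plant import r, gripper_to, inverse_kinematics, vision, models, telemetry
import cv2, numpy as np
from scipy.spatial.transform import Rotation as R
def q(M): return np.roll(R.from_matrix(M).as_quat(),1)
def frame(z,y):
    z=np.array(z,float); z/=np.linalg.norm(z); y=np.array(y,float); y-=z*(y@z); y/=np.linalg.norm(y)
    return np.c_[np.cross(y,z),y,z]
def shot(c,f=None):
    k=vision.get_calibration(c); im=vision.snapshot(c)
    if f: cv2.imwrite(f"pics/{f}.png",im[:,:,::-1])
    return k,im
def rays(k,uv):
    K=np.array([[k["fx"],0,k["cx"]],[0,k["fy"],k["cy"]],[0,0,1]])
    p=cv2.undistortPoints(np.array(uv,float).reshape(-1,1,2),K,np.array(k["D"])).reshape(-1,2)
    return R.from_quat(np.roll(k["orientation"],-1)).apply(np.c_[p,np.ones(len(p))])
def onz(k,uv,z):
    d=rays(k,uv); c=np.array(k["position"]); return c+d*((z-c[2])/d[:,2])[:,None]
def marks(c,names):
    for n in names:
        print(c,n,[(np.round(d["at"],4),round(d["score"],2)) for d in models.mark_of(n,c)[:2]])
E
python3 - <<'E'
from h import *
M=R.from_quat(np.roll(telemetry.current_tool_rot(),-1)).as_matrix(); print(M.round(2))
k=vision.get_calibration("wrist"); print("cam in tool",M.T@(np.array(k["position"])-telemetry.current_ee_pos()), k["fx"])
print("cam z",R.from_quat(np.roll(k["orientation"],-1)).as_matrix().round(2))
D=frame([0,0,-1],[0,1,0])
r.move_to([0.25,0.30,0.36],q(D)); k,_=shot("wrist","w1"); print(k["position"])
marks("wrist",["holder","holder_mouth","thermometer","thermometer_tip","sample_jar_a"])
r.move_to([0.30,-0.13,0.36],q(D)); k,_=shot("wrist","w2"); print(k["position"])
marks("wrist",["casserole","cool_ring","hotplate","cooling_block","grease_tin","marker_pen"])
print(telemetry.current_t(),telemetry.current_joints())
E
```

```text
[[-0.93  0.37  0.  ]
 [ 0.37  0.93  0.  ]
 [-0.    0.   -1.  ]]
cam in tool [ 0.07634229  0.00026147 -0.15422011] 302.46838248114926
cam z [[ 0.37  0.89  0.24]
 [ 0.93 -0.36 -0.1 ]
 [ 0.    0.26 -0.96]]
[0.17387254 0.30061251 0.51391354]
wrist holder [(array([0.4327, 0.2946, 0.0012]), 0.76)]
wrist holder_mouth [(array([0.4107, 0.3038, 0.107 ]), 0.85), (array([0.4328, 0.2949, 0.0033]), 0.43)]
wrist thermometer [(array([0.4711, 0.2702, 0.0272]), 0.69)]
wrist thermometer_tip []
wrist sample_jar_a [(array([0.4797, 0.4472, 0.0013]), 0.78)]
[ 0.22397574 -0.12939978  0.51423122]
wrist casserole []
wrist cool_ring [(array([ 0.4612, -0.0848,  0.0476]), 0.94)]
wrist hotplate [(array([ 0.4579, -0.1869, -0.0027]), 0.7)]
wrist cooling_block [(array([ 0.4587, -0.0787,  0.0021]), 0.7)]
wrist grease_tin [(array([ 0.4573, -0.0813,  0.0452]), 0.56)]
wrist marker_pen [(array([0.432 , 0.0736, 0.0016]), 0.75)]
4.6917 [-6.21629892e-01 -1.66941407e-01  1.67152757e+00  4.94339302e-05
  1.63698902e+00 -2.19355189e+00]
```

```bash
python3 -c "
import cv2,numpy as np
a=cv2.imread('pics/w1.png');b=cv2.imread('pics/w2.png')
cv2.imwrite('pics/w2b.png',cv2.resize(b[100:380,140:500],None,fx=2.1,fy=2.1))"
```

```text
(no output)
```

View pics/w1.png

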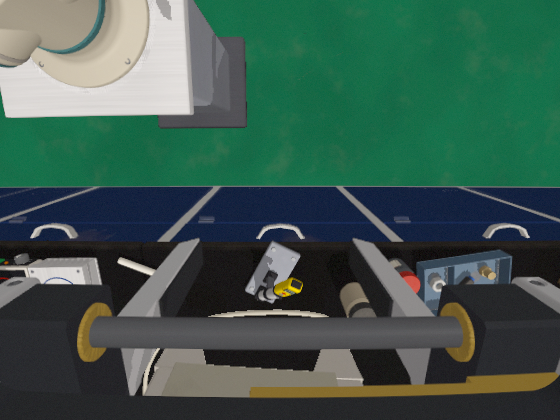

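View pics/w2.png

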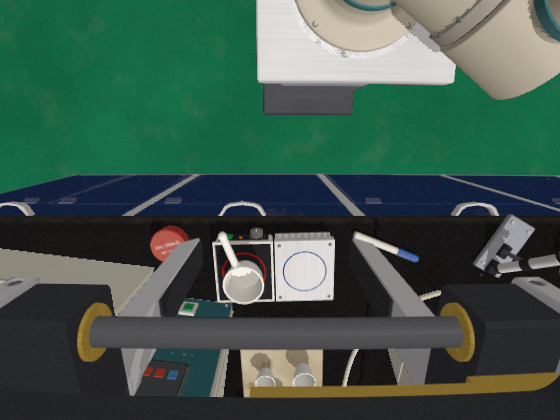

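The w1 picture shows the holder at (272,270) with the yellow handle at (288,288). In w2 the casserole rim is centred near (243,287), its handle runs to (222,236), and the blue ring is at (305,272). Next I'll triangulate the yellow handle and get the casserole handle direction.

```bash
python3 - <<'E'
from h import *
D=frame([0,0,-1],[0,1,0])
kw,_=shot("wrist","w3")
print("rim,handle root,handle end",onz(kw,[[243,287],[233,265],[222,236]],0.0).shape)
print("rim",onz(kw,[[243,287]],.092),"hand",onz(kw,[[233,264],[222,236]],.089),"ring",onz(kw,[[305,271]],.05))
k1=dict(kw); k1["position"]=[0.17387254,0.30061251,0.51391354]
ks={"w1":k1}
# orientation of w1: same tool attitude
for c in ("scene","side"): ks[c+"0"]=vision.get_calibration(c)
A=np.zeros((3,3)); b=np.zeros(3); L=[]
for f,k in ks.items():
    im=cv2.imread(f"pics/{f}.png"); h=cv2.cvtColor(im,cv2.COLOR_BGR2HSV)
    m=cv2.inRange(h,(22,150,100),(34,255,255))
    if f=="w1": m[:250]=0; m[310:]=0; m[:,:250]=0; m[:,320:]=0
    n,lab,st,ce=cv2.connectedComponentsWithStats(m); i=1+np.argmax(st[1:,4]); print(f,st[i],ce[i])
    ys,xs=np.nonzero(lab==i); c0=np.array([xs.mean(),ys.mean()]); w,v=np.linalg.eigh(np.cov(xs,ys)); print(" pca",v[:,1],np.sqrt(w))
    d=rays(k,[c0])[0]; d/=np.linalg.norm(d); P=np.eye(3)-np.outer(d,d); A+=P; b+=P@k["position"]; L.append((k,d))
    d2=rays(k,[c0+20*v[:,1]])[0]; L[-1]+=(np.cross(d,d2),)
p=np.linalg.solve(A,b); print("handle centre",p)
for k,d,_ in L: e=p-k["position"]; print(" resid",np.linalg.norm(e-d*(e@d)))
N=np.array([n/np.linalg.norm(n) for _,_,n in L]); s=np.linalg.svd(N); a=s[2][2]; a*=np.sign(a[2]); print("axis",a,"tilt",np.degrees(np.arccos(a[2])),"sv",s[1])
m=np.array([.4105,.302,.108]); print("from mouth",(p-m),np.linalg.norm(p-m),(p-m)/np.linalg.norm(p-m))
for c in("side","scene"):
  shot(c)
  for n in["casserole","holder","holder_mouth","thermometer","thermometer_tip","cool_ring"]: marks(c,[n])
E
```

```text
rim,handle root,handle end (3, 3)
rim [[ 0.46365576 -0.17977807  0.092     ]] hand [[ 0.42586687 -0.19436406  0.089     ]
 [ 0.38021868 -0.20913387  0.089     ]] ring [[ 0.45710847 -0.07925259  0.05      ]]
w1 [274 278  29  19 270] [286.56666667 287.23703704]
 pca [-0.98509646  0.17200278] [4.41817591 7.25790807]
scene0 [195 208  14  14  77] [201.57142857 214.94805195]
 pca [-0.78065066 -0.62496764] [1.37405382 4.91929543]
side0 [203 193  18  19 112] [211.67857143 202.57142857]
 pca [0.67148156 0.74102127] [1.84728095 6.25226124]
handle centre [0.38901855 0.316776   0.1349984 ]
 resid 0.00031234228928648665
 resid 0.001697154870600131
 resid 0.0016516925826773547
axis [-0.54364893  0.22861551  0.80757711] tilt 36.14012066805694 sv [1.69631373 0.34810099 0.03668013]
from mouth [-0.02148145  0.014776    0.0269984 ] 0.0375326083517012 [-0.57234096  0.39368436  0.71933195]
side casserole [(array([ 0.4596, -0.1786,  0.0512]), 0.57), (array([0.4543, 0.0572, 0.26  ]), 0.56)]
side holder [(array([ 4.330e-01,  2.898e-01, -3.000e-04]), 0.8), (array([ 0.4771,  0.4524, -0.0017]), 0.5)]
side holder_mouth [(array([0.4092, 0.3051, 0.107 ]), 0.76)]
side thermometer [(array([ 0.4226, -0.3212,  0.0005]), 0.4)]
side thermometer_tip []
side cool_ring [(array([ 0.4573, -0.0862,  0.0458]), 0.62)]
scene casserole [(array([ 0.4611, -0.1807,  0.0463]), 0.89)]
scene holder [(array([ 0.4379,  0.2926, -0.0029]), 0.76)]
scene holder_mouth [(array([0.4107, 0.3043, 0.1108]), 0.8)]
scene thermometer [(array([0.4707, 0.27  , 0.2826]), 0.58), (array([ 0.4791,  0.4441, -0.0046]), 0.38)]
scene thermometer_tip []
scene cool_ring [(array([ 0.4609, -0.0831,  0.0486]), 0.76), (array([0.4541, 0.0595, 0.2595]), 0.45)]
```

```bash
python3 - <<'E'
from h import *
kw=vision.get_calibration("wrist"); ks=vision.get_calibration("scene"); kd=vision.get_calibration("side")
print("door bottom wrist",onz(kw,[[5,249],[75,255],[150,264]],.03))
print("door bottom scene z.03",onz(ks,[[378,308],[495,364]],.03))
print("side door z.03",onz(kd,[[300,418],[288,330]],.03))
for X in(.42,.46,.5):
    d=rays(ks,[[386,254],[410,275]]);c=np.array(ks["position"]);print(X,c+d*((X-c[0])/d[:,0])[:,None])
im=cv2.imread("pics/scene0.png"); cv2.imwrite("pics/c.png",cv2.resize(im[170:350,240:440],None,fx=3.3,fy=3.3,interpolation=cv2.INTER_CUBIC))
E
```

```text
door bottom wrist [[ 0.42829432 -0.61512295  0.03      ]
 [ 0.43829596 -0.48450224  0.03      ]
 [ 0.45434535 -0.35072858  0.03      ]]
door bottom scene z.03 [[ 0.44674216 -0.37285534  0.03      ]
 [ 0.44298096 -0.74509982  0.03      ]]
side door z.03 [[ 0.48384879 -0.44553911  0.03      ]
 [ 0.52197268 -0.18128939  0.03      ]]
0.42 [[ 0.42       -0.37357225  0.2713429 ]
 [ 0.42       -0.45357845  0.23401423]]
0.46 [[ 0.46       -0.36052353  0.23787501]
 [ 0.46       -0.44361916  0.19910491]]
0.5 [[ 0.5        -0.34747482  0.20440712]
 [ 0.5        -0.43365986  0.16419558]]
```

View pics/c.png

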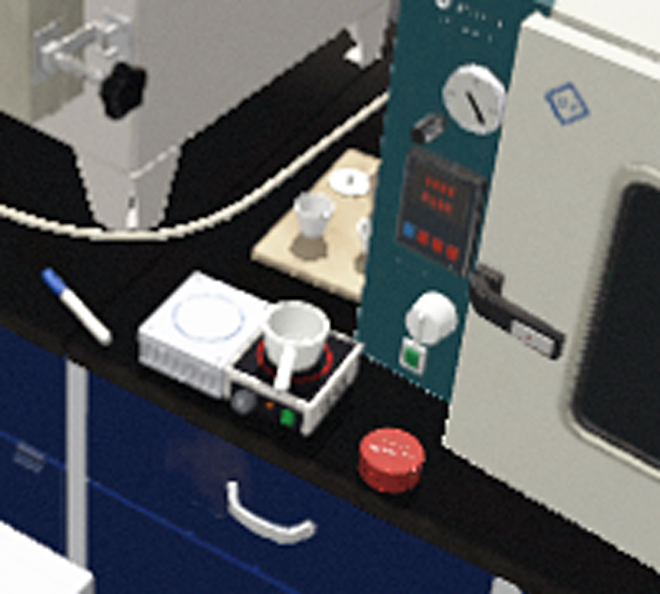

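The crop confirms the layout: casserole on the right plate with its handle towards the robot, and the oven door clear of the gripper. Grasping the handle now.

```bash
python3 - <<'E'
from h import *
u=np.array([-.949,-.315,0]); u/=np.linalg.norm(u)
c=np.array([.4615,-.181,.05]); g=c+u*.062; g[2]=.089
F=frame([0,0,-1],[-u[1],u[0],0]); F=F if F[1,1]>0 else frame([0,0,-1],[u[1],-u[0],0])
print(g,F.round(2)); gripper_to(.045,8)
print(inverse_kinematics(g,q(F)))
r.move_to([g[0],g[1],.20],q(F))
print("guard",r.move_l(g,vel=.1,guard=8)); print(telemetry.current_wrist_force())
gripper_to(0.0,8); print("open",telemetry.current_opening(),telemetry.current_finger_force(),telemetry.current_wrist_force(),telemetry.current_ee_pos(),telemetry.current_t())
shot("wrist","w4");marks("wrist",["casserole","cool_ring"])
shot("scene");marks("scene",["casserole","cool_ring"])
shot("side");marks("side",["casserole","cool_ring"])
E
```

```text
[ 0.40265688 -0.2005317   0.089     ] [[-0.95 -0.32  0.  ]
 [-0.32  0.95  0.  ]
 [-0.    0.   -1.  ]]
[-6.16963168e-01  2.23255837e-01  1.97637019e+00 -4.44089210e-16
  9.41966628e-01 -2.50824503e+00]
guard False
[0.22496292 0.83884597 0.86905721]
open 0.0119458859566889 7.968209087848663 [0.38001203 0.65671887 0.80870999] [ 0.40261262 -0.20045231  0.08899805] 9.0333
wrist casserole []
wrist cool_ring [(array([ 0.4603, -0.0812,  0.0477]), 0.72)]
scene casserole [(array([ 0.4653, -0.1852,  0.0475]), 0.45)]
scene cool_ring [(array([ 0.4588, -0.0816,  0.0488]), 0.82)]
side casserole [(array([ 0.4591, -0.1807,  0.0495]), 0.59)]
side cool_ring [(array([ 0.4568, -0.085 ,  0.048 ]), 0.57)]
```

```bash
python3 - <<'E'
from h import *
p=np.array(telemetry.current_ee_pos())
print(inverse_kinematics(p+[-.003,.098,0],telemetry.current_tool_rot()))
r.move_l(p+[-.003,.098,0],vel=.06)
print("open",telemetry.current_opening(),telemetry.current_wrist_force(),telemetry.current_ee_pos(),telemetry.current_t())
for c in("wrist","scene","side"):
    k,im=shot(c,"s_"+c); marks(c,["casserole","cool_ring"])
im=cv2.imread("pics/s_wrist.png");im2=cv2.imread("pics/s_scene.png"); 
cv2.imwrite("pics/c2.png",np.hstack([cv2.resize(im[200:340,200:380],(720,560))[:, :400*2//1],]) )
b=cv2.resize(im2[235:315,265:375],None,fx=5,fy=5,interpolation=cv2.INTER_CUBIC); cv2.imwrite("pics/c3.png",b)
E
```

```text
[-4.20120176e-01  1.72297610e-01  2.04825896e+00  4.07164959e-05
  9.21180962e-01 -2.31144288e+00]
open 0.011842614542317963 [ 0.7903309  -0.81450356 -0.01309089] [ 0.39964798 -0.10254968  0.08894076] 11.2667
wrist casserole [(array([ 0.459 , -0.0843,  0.0499]), 0.88)]
wrist cool_ring []
scene casserole [(array([ 0.4575, -0.0882,  0.0485]), 0.5)]
scene cool_ring [(array([ 0.4579, -0.0802,  0.0514]), 0.96)]
side casserole [(array([ 0.4559, -0.0822,  0.0498]), 0.77)]
side cool_ring [(array([ 0.4566, -0.0877,  0.0488]), 0.61)]
```

View pics/c3.png

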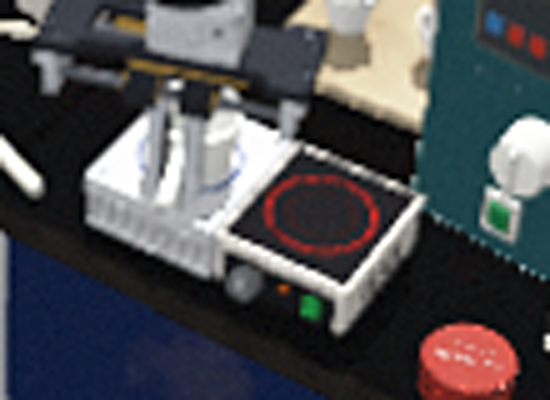

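The casserole now stands within the blue ring at about (190,155) in the crop. I'll release it, back off and check.

```bash
python3 - <<'E'
from h import *
gripper_to(.04); p=np.array(telemetry.current_ee_pos()); r.move_l([p[0],p[1],.20],vel=.15)
r.move_to([.29,-.085,.30],q(frame([0,0,-1],[0,1,0])))
for c in("wrist","scene","side"):
    shot(c,"r_"+c); marks(c,["casserole","cool_ring"])
im=cv2.imread("pics/r_wrist.png"); cv2.imwrite("pics/c4.png",cv2.resize(im[210:350,190:370],None,fx=4,fy=4,interpolation=cv2.INTER_CUBIC))
print(telemetry.current_t(),telemetry.current_joints())
E
```

```text
wrist casserole [(array([ 0.461 , -0.0834,  0.0511]), 0.74)]
wrist cool_ring [(array([ 0.4614, -0.0807,  0.0497]), 0.79)]
scene casserole [(array([ 0.4594, -0.0845,  0.0486]), 0.69)]
scene cool_ring [(array([ 0.4591, -0.079 ,  0.0505]), 0.79)]
side casserole [(array([ 0.4581, -0.0821,  0.0509]), 0.87)]
side cool_ring [(array([ 0.4579, -0.0836,  0.0472]), 0.8), (array([0.4769, 0.4565, 0.0013]), 0.24)]
14.3417 [-5.16527201e-01 -1.93320040e-01  1.83454116e+00  9.15126713e-06
  1.50163247e+00 -2.08772280e+00]
```

View pics/c4.png

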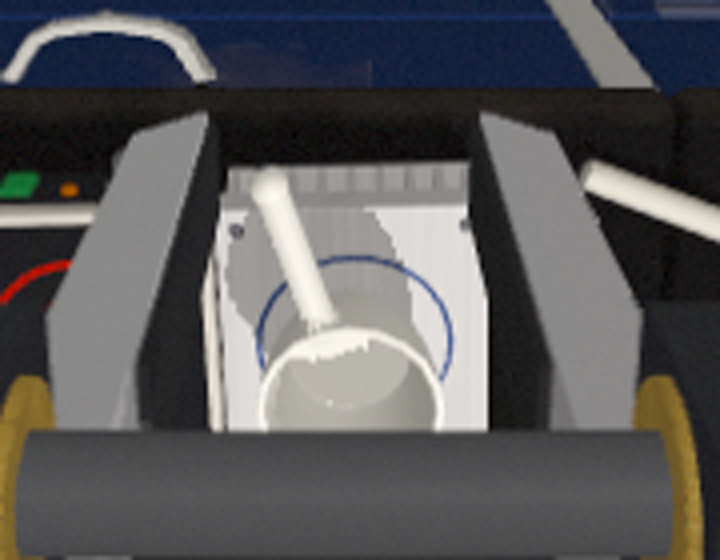

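The casserole stands inside the ring, free, with the ring visible around the foot at (350,340) in the crop. Before the grasp I'll refine the thermometer axis from two near wrist views.

```bash
cat > est.py <<'E'
from h import *
from scipy.optimize import least_squares
D=q(frame([0,0,-1],[0,1,0]))
obs=[]
def look(f,k,im,roi=None):
    h=cv2.cvtColor(im,cv2.COLOR_RGB2HSV); m=cv2.inRange(h,(22,150,90),(34,255,255))
    pr=np.array(k["position"]); 
    # predicted pixel of handle
    Rm=R.from_quat(np.roll(k["orientation"],-1)); v=Rm.inv().apply(np.array([.389,.315,.138])-pr)
    u0=np.array([k["cx"]+k["fx"]*v[0]/v[2],k["cy"]+k["fy"]*v[1]/v[2]])
    n,lab,st,ce=cv2.connectedComponentsWithStats(m)
    i=min((j for j in range(1,n) if st[j,4]>40),key=lambda j:np.hypot(*(ce[j]-u0)))
    ys,xs=np.nonzero(lab==i); c0=np.array([xs.mean(),ys.mean()]); w,vv=np.linalg.eigh(np.cov(xs,ys))
    print(f,"pred",u0.round(),"got",c0.round(1),st[i],"sd",np.sqrt(w).round(1))
    d,d2=rays(k,[c0,c0+15*vv[:,1]]); n_=np.cross(d,d2); obs.append((pr,d/np.linalg.norm(d),n_/np.linalg.norm(n_),np.sqrt(w[1]/w[0])))
def ax(az,t=np.radians(37)): return np.array([np.sin(t)*np.cos(az),np.sin(t)*np.sin(az),np.cos(t)])
def solve():
    def res(x):
        p=x[:3];a=ax(x[3]);o=[]
        for c,d,n,e in obs:
            v=p-c; o+=list((v-d*(v@d))/.0015); 
            if e>1.7: o.append((n@a)/.04)
        return np.array(o)
    s=least_squares(res,[.389,.315,.138,np.radians(155)]); sd=np.sqrt(np.diag(np.linalg.inv(s.jac.T@s.jac)))
    print("p",s.x[:3].round(4),"az",np.degrees(s.x[3]).round(1),"sd",sd[:3].round(4),np.degrees(sd[3]).round(1)); print(s.fun.round(1)); return s.x
E
python3 - <<'E'
from est import *
for c in("scene","side"):
    k=vision.get_calibration(c); look(c,k,cv2.imread(f"pics/{c}0.png")[:,:,::-1])
for i,p in enumerate([[.21,.25,.28],[.21,.37,.28]]):
    r.move_to(p,D); k,im=shot("wrist",f"t{i}"); look(i,k,im); marks("wrist",["holder","holder_mouth"])
    for d in models.regions_of("holder","wrist")[:1]:
        ys,xs=np.nonzero(d["pixels"]); hull=cv2.convexHull(np.c_[xs,ys].astype(np.int32))
solve(); print(telemetry.current_t())
a=cv2.imread("pics/t0.png");b=cv2.imread("pics/t1.png")
cv2.imwrite("pics/c5.png",np.vstack([cv2.resize(x[225:325,180:440],None,fx=2.9,fy=2.9,interpolation=cv2.INTER_CUBIC) for x in(a,b)]))
E
```

```text
scene pred [202. 214.] got [201.5 214.9] [195 208  14  14  80] sd [1.4 5. ]
side pred [212. 203.] got [211.7 202.6] [203 193  18  19 114] sd [1.9 6.2]
0 pred [331. 354.] got [321.9 352.5] [313 350  17   7  91] sd [1.7 4.5]
wrist holder [(array([0.4362, 0.2931, 0.0027]), 0.95)]
wrist holder_mouth [(array([0.4076, 0.3074, 0.1078]), 0.72)]
1 pred [228. 355.] got [232.4 355.8] [222 350  23  14 135] sd [3.8 7.2]
wrist holder [(array([0.4332, 0.2929, 0.0023]), 0.61)]
wrist holder_mouth []
p [0.3898 0.3132 0.1374] az 163.0 sd [0.0011 0.001  0.0013] 7.5
[ 2.3 -1.1  1.2 -0.6  0.2 -0.5 -0.7  0.3 -0.6  5.5  0.5 -1.2 -1.8 -3.9
 -0.9 -2.1]
16.5917
```

View pics/c5.png

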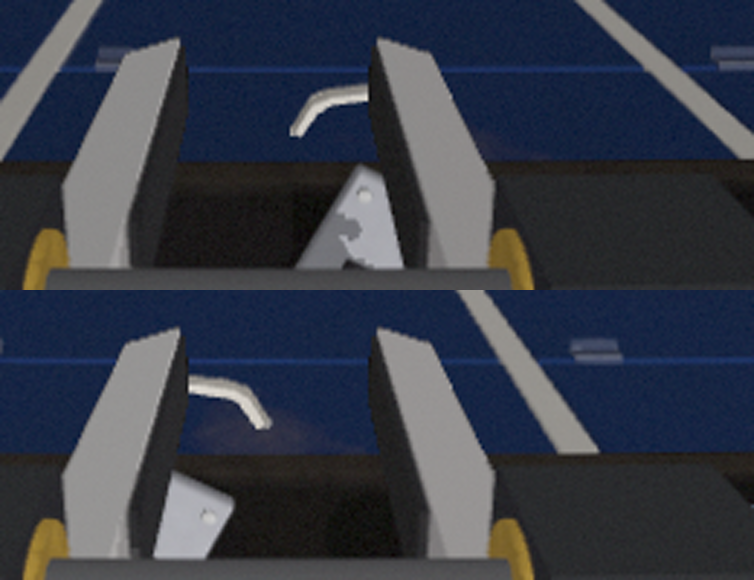

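The two crops show the base plate's front corner but the crossbar hides the handle. I'll use the plate edges at z = 10 mm for the azimuth, plus an unobstructed view from higher up.

```bash
python3 - <<'E'
from est import *
k=vision.get_calibration("wrist"); k0=dict(k); k0["position"]=np.array(k["position"])+[0,-.12,0]
def az(k,a,b):
    P=onz(k,[a,b],.01); d=P[1]-P[0]; print(P.round(4).tolist(),np.degrees(np.arctan2(d[1],d[0])).round(1))
az(k0,(283.4,317.4),(304.1,281.9)); az(k,(251.7,317.4),(260,297.4)); az(k,(240.3,287.8),(260,297.4))
for c in("scene","side"):
    kk=vision.get_calibration(c); look(c,kk,cv2.imread(f"pics/{c}0.png")[:,:,::-1])
for i,p in enumerate([[.28,.24,.37],[.26,.36,.37]]):
    r.move_to(p,D); k,im=shot("wrist",f"v{i}"); look(i,k,im); marks("wrist",["holder_mouth"])
    g=cv2.cvtColor(im,cv2.COLOR_RGB2GRAY)
    ds=models.regions_of("holder","wrist")
    if ds:
        m=ds[0]["pixels"]; ys,xs=np.nonzero(m); P=onz(k,np.c_[xs,ys],.01)[:,:2].astype(np.float32)
        h=cv2.convexHull(P); rc=cv2.minAreaRect(h); e=sorted([(np.linalg.norm(a-b),np.degrees(np.arctan2(*(b-a)[::-1]))%180) for a,b in zip(h[:,0],np.roll(h[:,0],-1,0))])[-4:]
        print("holder",rc,[(round(float(x),3),round(float(y),1)) for x,y in e])
x=solve(); print(telemetry.current_t())
a=cv2.imread("pics/v0.png");b=cv2.imread("pics/v1.png")
cv2.imwrite("pics/c6.png",np.hstack([cv2.resize(x[225:325,s:s+90],None,fx=4.4,fy=4.4,interpolation=cv2.INTER_CUBIC) for x,s in((a,260),(b,200))]))
E
```

```text
[[0.4303, 0.2616, 0.01], [0.3661, 0.2935, 0.01]] 153.6
[[0.4302, 0.3302, 0.01], [0.3934, 0.3443, 0.01]] 159.1
[[0.3763, 0.3136, 0.01], [0.3934, 0.3443, 0.01]] 60.9
scene pred [202. 214.] got [201.5 214.9] [195 208  14  14  80] sd [1.4 5. ]
side pred [212. 203.] got [211.7 202.6] [203 193  18  19 114] sd [1.9 6.2]
0 pred [329. 266.] got [340.6 262.1] [335 253  13  17  68] sd [1.9 5.6]
wrist holder_mouth [(array([0.4122, 0.3087, 0.1062]), 0.88)]
holder ((0.4315914809703827, 0.2918223738670349), (0.0644271969795227, 0.11806230992078781), 63.89841079711914) [(0.022, 160.1), (0.045, 62.6), (0.069, 150.8), (0.09, 153.9)]
1 pred [243. 279.] got [247.4 279.2] [240 269  17  20 133] sd [4.4 5. ]
wrist holder_mouth [(array([0.4113, 0.3043, 0.1083]), 0.79)]
holder ((0.4293918013572693, 0.3183509111404419), (0.05260365828871727, 0.11977805942296982), 89.17511749267578) [(0.022, 154.9), (0.026, 63.8), (0.071, 154.2), (0.114, 179.2)]
p [0.3905 0.3249 0.131 ] az 205.4 sd [0.001  0.001  0.0015] 3.4
[-1.4  2.4  1.1  2.2  0.  -0.1 -0.1  2.6  2.4 -5.2 -0.1 -0.9 -1.   2.9
 -0.8]
18.175
```

View pics/c6.png

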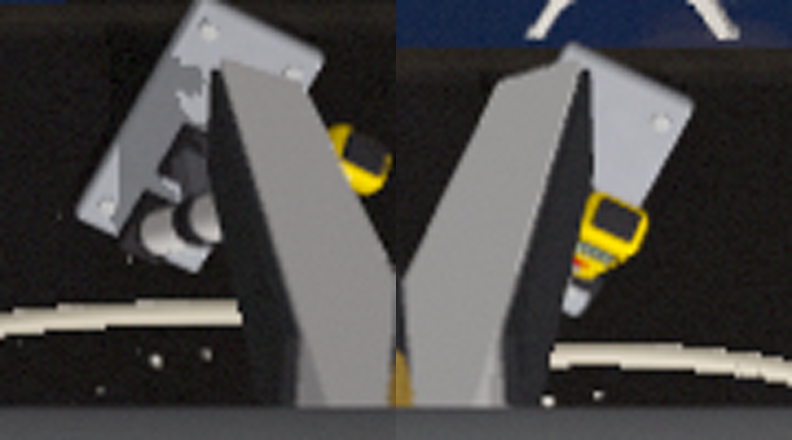

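The plate edges agree on a lean azimuth of 154°, and holder origin to mouth gives 155°. Last check is the handle's top face at crop (615,215), then grasp.

```bash
cat >> h.py <<'E'
az=np.radians(154); t=np.radians(37); a=np.array([np.sin(t)*np.cos(az),np.sin(t)*np.sin(az),np.cos(t)])
mouth=np.array([.410,.304,.1085]); G=frame(-a,[-np.sin(az)*-1,-np.cos(az),0])
E
python3 - <<'E'
from h import *
k=vision.get_calibration("wrist"); print("top measured",onz(k,[[249.8,273.9]],(mouth+.073*a)[2]),"expected",mouth+.073*a)
print(G.round(3))
for F in(G,G@np.diag([-1,-1,1])):
    for s in(.16,.054,.175): print(s,inverse_kinematics(mouth+s*a,q(F)))
# final pose
for psi in (-30,-18,0): 
    F=R.from_euler("z",psi,degrees=True).as_matrix()@frame([0,0,-1],[0,1,0]); print(psi,inverse_kinematics([.459,-.0835,.25],q(F)))
E
```

```text
top measured [[0.36738657 0.32594137 0.16680039]] expected [0.37051373 0.32325874 0.16680039]
[[-0.718  0.438  0.541]
 [ 0.35   0.899 -0.264]
 [-0.602 -0.    -0.799]]
0.16 [ 1.14237462  0.1555331   1.84638767 -0.68798816  1.24519589  0.28886249]
0.054 [ 1.0010834   0.24229744  1.98448589 -0.79159093  0.99764343  0.35731741]
0.175 [ 1.16217142  0.14704509  1.8239094  -0.67824506  1.28064536  0.28309367]
0.16 None
0.054 None
0.175 None
-30 [-3.29260347e-01  9.94605847e-02  1.68433649e+00 -4.44089210e-16
  1.35779557e+00 -1.37645790e+00]
-18 [-3.29260347e-01  9.94605847e-02  1.68433649e+00 -4.44089210e-16
  1.35779557e+00 -1.58589741e+00]
0 [-3.29260347e-01  9.94605847e-02  1.68433649e+00 -4.44089210e-16
  1.35779557e+00 -1.90005667e+00]
```

```bash
python3 - <<'E'
from h import *
gripper_to(.055,25)
r.move_to(mouth+.16*a,q(G))
print("guard",r.move_l(mouth+.054*a,vel=.1,guard=6))
f0=np.array(telemetry.current_wrist_force())
gripper_to(0.0,25); print("open",telemetry.current_opening(),telemetry.current_finger_force(),np.array(telemetry.current_wrist_force())-f0,telemetry.current_t())
shot("scene","g_scene"); shot("side","g_side")
E
```

```text
guard False
open 0.020210532451990754 24.9140802025795 [-0.37806682  0.33918507  1.97410773] 21.4833
```

The opening matches the 20 mm width. Drawing out along the axis.

```bash
python3 - <<'E'
from h import *
gripper_to(0.0,35)
for s in(.08,.11,.14,.174):
    g=r.move_l(mouth+s*a,vel=.08,guard=20); print(s,g,telemetry.current_wrist_force().round(2) if hasattr(telemetry.current_wrist_force(),'round') else telemetry.current_wrist_force(),telemetry.current_opening())
    if g: break
_,x=shot("scene","d_scene"); _,y=shot("side","d_side"); print(telemetry.current_t())
cv2.imwrite("pics/c7.png",np.hstack([cv2.resize(i[:,:,::-1],None,fx=4,fy=4,interpolation=cv2.INTER_CUBIC) for i in (x[160:260,160:255],y[160:260,170:265])]))
E
```

```text
0.08 False [ 0.03  0.68 -1.37] 0.020260281042683344
0.11 False [-0.3  -0.26 -0.33] 0.02034279131022759
0.14 False [ 0.01 -0.46 -1.47] 0.019820286539248486
0.174 False [ 1.07 -0.27 -0.26] 0.020070520427090503
24.0
```

View pics/c7.png

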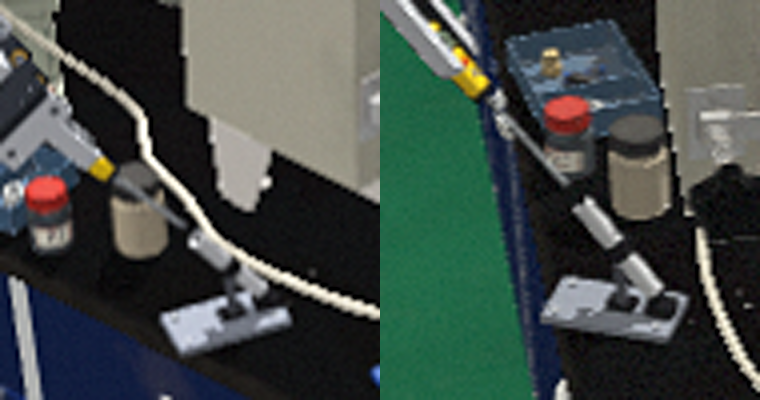

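Side crop shows the stem drawn out with its tip just beyond the mouth at about (575,190). I'll pull it further, turn it vertical, and carry it across in front of the furnace.

```bash
python3 - <<'E'
from h import *
r.move_l(mouth+.21*a,vel=.12)
F=R.from_euler("z",18,degrees=True).as_matrix()@frame([0,0,-1],[0,1,0])
p=mouth+.21*a; print(p)
r.move_l([.30,.30,.34],vel=.15)
r.move_to([.30,.14,.34],q(F))
r.move_to([.31,-.0835,.34],q(F))
r.move_l([.459,-.0835,.30],vel=.12)
r.hold(.3); print(telemetry.current_t(),telemetry.current_opening(),telemetry.current_ee_pos(),telemetry.current_finger_force())
for c in("scene","side","wrist"):
    _,im=shot(c,"e_"+c); marks(c,["thermometer_tip","thermometer","casserole","cool_ring"])
a_=cv2.imread("pics/e_scene.png");b=cv2.imread("pics/e_side.png");c=cv2.imread("pics/e_wrist.png")
cv2.imwrite("pics/c8.png",np.hstack([cv2.resize(a_[200:310,270:370],None,fx=4,fy=4,interpolation=cv2.INTER_CUBIC),cv2.resize(b[220:330,210:310],None,fx=4,fy=4,interpolation=cv2.INTER_CUBIC)]))
E
```

```text
[0.29640937 0.35940185 0.27621346]
29.3833 0.01954531267405255 [ 0.45878295 -0.08356081  0.3002562 ] 34.90274369716644
scene thermometer_tip [(array([0.4587, 0.055 , 0.2598]), 0.59)]
scene thermometer []
scene casserole [(array([ 0.4598, -0.0858,  0.0472]), 0.62)]
scene cool_ring []
side thermometer_tip [(array([ 0.4615, -0.0824,  0.1445]), 0.46)]
side thermometer [(array([ 0.4556, -0.0854,  0.045 ]), 0.68), (array([ 0.4606, -0.0874,  0.1473]), 0.49)]
side casserole []
side cool_ring [(array([ 0.4384,  0.2888, -0.004 ]), 0.61), (array([ 0.4566, -0.085 ,  0.047 ]), 0.56)]
wrist thermometer_tip [(array([ 0.461 , -0.0812,  0.1474]), 0.71)]
wrist thermometer [(array([ 0.4666, -0.0846,  0.1427]), 0.73), (array([ 0.4601, -0.0858,  0.147 ]), 0.67)]
wrist casserole [(array([ 0.4596, -0.0811,  0.0487]), 0.79)]
wrist cool_ring []
```

View pics/c8.png

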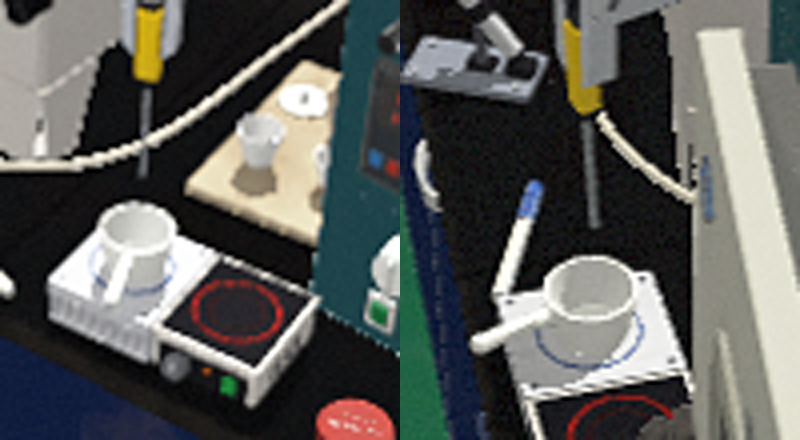

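The thermometer hangs vertical above the casserole, and the networks put its tip at (0.461, -0.082, 0.146), which matches the geometry. Descending to tip z ≈ 0.070.

```bash
python3 - <<'E'
from h import *
k=vision.get_calibration("scene"); print("tip scene ray at z.146",onz(k,[[306.2,243.7]],.146)); k=vision.get_calibration("side"); print("side",onz(k,[[258.7,276.5]],.146))
p=np.array(telemetry.current_ee_pos())
print("guard",r.move_l([.458,-.084,.224],vel=.05,guard=4)); r.hold(.4)
print(telemetry.current_t(),telemetry.current_ee_pos(),telemetry.current_wrist_force(),telemetry.current_opening())
for c in("scene","side"):
    shot(c,"f_"+c); marks(c,["casserole","thermometer_tip"])
a_=cv2.imread("pics/f_scene.png");b=cv2.imread("pics/f_side.png")
cv2.imwrite("pics/c9.png",np.hstack([cv2.resize(a_[220:310,280:350],None,fx=5,fy=5,interpolation=cv2.INTER_CUBIC),cv2.resize(b[240:330,220:290],None,fx=5,fy=5,interpolation=cv2.INTER_CUBIC)]))
E
```

```text
tip scene ray at z.146 [[ 0.46063615 -0.08646245  0.146     ]]
side [[ 0.46467037 -0.0826447   0.146     ]]
guard False
32.2 [ 0.4580212  -0.08400118  0.22401586] [ 0.27201265  0.15190303 -1.11418426] 0.01968410219030348
scene casserole [(array([ 0.4598, -0.0862,  0.0458]), 0.67)]
scene thermometer_tip [(array([ 0.4779,  0.4461, -0.0013]), 0.63)]
side casserole [(array([ 0.4565, -0.0806,  0.0491]), 0.79), (array([ 0.4282,  0.0744, -0.0018]), 0.33)]
side thermometer_tip [(array([ 0.4607, -0.0853,  0.0702]), 0.5)]
```

View pics/c9.png

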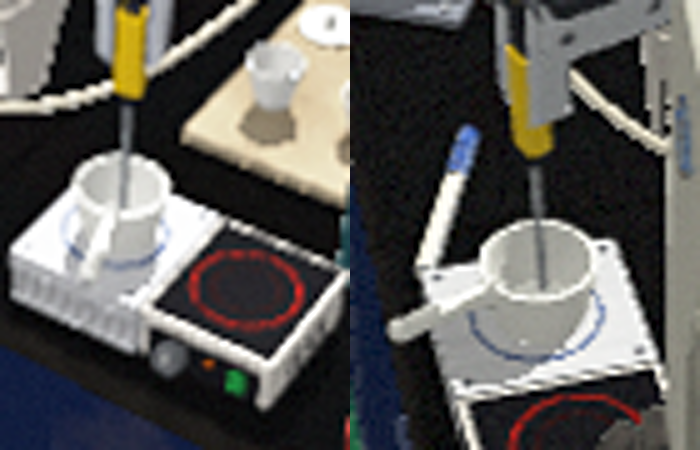

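The stem enters the bowl near its middle in both views, with the side-view tip at (543,285). The network puts the tip at z = 0.070, no contact force shows, and the ring surrounds the foot. Handing in.

```bash
python3 -c "
from h import *
print(r.sign_off())"
```

```text
the job is handed in; nothing more can be done
None
```

I handed the job in at about 32 s of the 58 s allowed, but `sign_off()` returned no verdict. By the last camera check, the casserole stands free in the blue ring and the thermometer hangs vertical in the gripper, its tip about 15 mm above the casserole floor near the middle.

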